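Shut the punch box and lock its lid

TASK

Shut the wooden punch box on the bench: slide its lid along the grooves until it is fully home against the far end of the box, then swing the steel turnbutton square across behind the lid's cleat so that the lid cannot slide back out. Leave the tools lying about where they are.

Things in the scene. Friction and masses are not known exactly. Their poses are not given: they have to be found in the camera images.
- punch_box: Wooden box fixed to the bench, 160 (x) x 260 (y) x 78 mm high. Origin: centre of its underside; z up; the lid slides shut towards +y, to a stop wall at y = +120 mm; the -y end is open. Lid track: 124 mm wide, floor 60 mm above the bench, solid from y = -130 to -45. Lips (undersides 70, tops 78 mm above the bench) overhang both its sides, leaving a slot 100 mm wide.
- lid_cleat (a point): Centre of the upright cleat along the -y edge of the lid, 80 mm above the bench: 90 (x) x 12 (y) mm, rising 24 mm above the lid to 92 mm above the bench. The lid is a loose board 120 x 160 x 8 mm, 0.2 to 0.3 kg, in the track with 2 mm play; it slides with 1 to 3 N. Fully home the cleat is at box x = 0, y = -34 mm; it starts 55 to 105 mm short. Axes parallel to the box's.
- turnbutton (a joint): Angle of the turnbutton, rad. 0: long arm along the box's side, pointing to box -y, clear of the lid. Grows clockwise seen from above; 1.57: arm points to box -x, square across the track, 3 mm behind the home cleat. Range -0.6 to 1.7, starts at -0.45 to 0, stays where left (friction: 1 to 2 N at the fin). It comes fully across only when the lid is home.
- button_pivot (a point): Point on the turnbutton's upright pivot axis, fixed at box x = +65, y = -51 mm, 106 mm above the bench (height of the fin's middle). The turnbutton is a steel bar 16 mm wide, 80 to 92 mm above the bench, its long arm reaching 75 mm from the pivot, its short one 25 mm.
- button_fin (a point): Centre of the upright thumb fin on the turnbutton's long arm, 44 mm from the pivot axis, 106 mm above the bench. The fin is 44 mm long along the arm (22 to 66 mm from the pivot), 10 mm thick, 92 to 120 mm above the bench, so it clears the cleat's top. Its -y axis points along the arm from pivot to tip.
- brush: Bystander: wire brush, 200 x 26 x 32 mm, lying beside the box's -x side. Origin: centre of its underside.
- wedge: Bystander: small steel bench block, 35 x 50 x 55 mm, beside the box's +x side. Origin: centre of its underside.
- handle_blank: Bystander: wooden tool handle, 130 x 28 x 24 mm, lying beyond the box's +y end. Origin: centre of its underside.
- hammer: Bystander: hammer lying on the bench.
- tongs: Bystander: smith's tongs, about 330 mm long, lying on the bench.
- tin: Bystander: plain tin, 74 mm across, 100 mm high. Origin: centre of its underside.
- file: Bystander: flat file, about 290 mm long, lying on the bench.
Mind the look-alikes: they are no part of the job. Leave any black, green or red look-alike of the part that bears lid_cleat alone.

How it is judged:
At the end, for the whole second after the job is handed in: The lid lies in its grooves (level within 0.06 rad, cleat centre 75 to 86 mm above the bench), within 6 mm of fully home (cleat centre at box y above -40 mm); the turnbutton stands across behind the cleat at more than 1.37 rad (within about 11 degrees of square) and is at rest (y of lid_cleat in the frame of punch_box above -0.04 m and z of lid_cleat in the frame of punch_box between 0.075 and 0.086 m and angle between lid_cleat's own z axis and vertical below 0.06 rad and value of joint turnbutton above 1.37 rad and velocity of joint turnbutton below 0.05 rad/s); the robot touches nothing.
It fails at once if a tool lying about was moved by more than 30 mm (distance of any of brush, wedge, handle_blank, hammer, tongs, tin, file from where it was at the start of the episode above 0.03 m).
It also fails if it takes over 42 s, if anything falls off the work surface, if the arm or the gripper's body presses on something with over 40 N, if the wrist force passes 120 N, or if a joint passes its speed limit or range.

ROBOT

A 7-joint arm with a two-finger parallel gripper is mounted at the origin on the work surface. World frame = base frame: x ahead of the robot, y to its left, z up, the work surface at z = 0. Lengths are in m, angles in rad, forces in N, time in s.
With the tool pointing down it reaches from about 0.35 to 0.9 m from the base axis. Payload 8.1 kg.
Tool frame: the origin (TCP) lies at the very end of the fingers, on their centre line; the grasp point (between the pads) lies 19 mm behind it (arm.grasp_offset is the distance from the TCP to the grasp point, in m); z points along the fingers, y is the direction in which the jaws open and shut (so a half turn about z gives the same grasp; the last joint's range is limited). The gripper opens to 92 mm and grips with 3 to 60 N. Pads are 19 mm wide; open, the fingers measure 130 mm over their backs; the gripper's body (75 mm by 190 mm) begins 47 mm behind the grasp point.
Start: joints at [1.085, 0.434, 0.025, 1.573, -0.012, 1.134, -0.075], TCP at [0.233, -0.58, 0.227] pointing down, gripper open.
Joint ranges: [-2.62, 2.62], [-0.44, 2.09], [-1.27, 1.32], [0.08, 2.57], [-1.32, 4.46], [0.12, 2], [-2.74, 2.74]. Speed limits (rad/s): [2.22, 2.22, 3.01, 3.01, 3.14, 3.14, 3.14].

INTERFACE

Orientations are given as a rotation vector (axis times angle).
In Python, from cell import arm, eyes, workorder gives the robot as it stands.
- The arm moves only by the shell command python3 -m inch 'ROWS' [FORCE]. ROWS is JSON, a list that holds one entry, the list of rows, each a list of 5 numbers: the closure, from 0 (fully open) to 1 (shut), then the shift along the tool's x, y, z in mm, then the turn about the tool's z in degrees. A call has 1 to 12 rows; each row shifts and turns the pose as measured when the row begins, along the tool's axes as they then stand; what a row does not reach is not made up. A row lasts 1/10 s, in which the tool goes at most 50 mm and 8.59 degrees, less where a joint would pass 70% of its speed; a pose out of reach is approached as far as the arm can. A call with a gripper value outside its range is refused whole. The fingers move at their own pace and stop on an object; FORCE is the grip in N (left out, the last holds). Time passes only in rows, so rows that do not move let the fingers close. It gives the time, the measured TCP pose, the force and the opening at its end, in the units of the state.
- arm.observe(): the state, without advancing time (a new reading comes with each control period).
- eyes.get_image(name): name is "side" or "top"; returns a dict with "frame" (480x640x3 uint8, blue, green, red), "intrinsics" (3x3 intrinsics, pixels), "k1" (the pictures are not rectified: a ray, as slopes to the right and down, at radius r is drawn at 1 + k1 r^2 times it, then the intrinsics apply), "rvec" (rotation vector, rad) and "tvec" (3), from world to camera coordinates, as OpenCV has them. Camera axes: x right, y down, z forward; pixel columns grow to the right and rows downward; lengths in m; the calibration is good to about 2 mm. A picture is of the moment at which its call begins. There is no depth.
- workorder.sign_off(): hands the job in, once; it reports no verdict.
The state is a dict: "clock": time; "joints": joint angles; "dq": joint speeds; "joint_efforts": joint torques, N m; "position": TCP position; "ee_rot": TCP orientation; "force": force on the tool from outside, world axes, zero at the start; "ft_torque": the same for the moment, N m; "width": opening from 0.0 (shut) to 1.0 (fully open).
Only numpy, scipy, OpenCV 4.12 (cv2) and the standard library are available. Lean on these libraries where they do the work, as an engineer would, in place of code of your own. Each camera call takes 0.05 s, during which the arm holds its last target.

## Working session

There is one attempt and no reset: what is moved stays moved. The work goes in short steps, Python scripts to look and compute and a shell command to move; the robot and the scene stay as the last step left them, time stands still between calls to the robot, and variables do not carry over. Pictures are saved under pics/ and viewed, and the job is handed in when it is done.

```bash
mkdir -p pics; ls; python3 - <<'E'
from cell import arm, eyes, workorder
import cv2
s=arm.observe();print(s)
for n in("side","top"):
    d=eyes.get_image(n);cv2.imwrite(f"pics/{n}0.png",d["frame"]);print(n,d["intrinsics"],d["k1"],d["rvec"],d["tvec"])
E
```

```text
pics
{'clock': 0.0, 'joints': array([ 1.08543212,  0.43517336,  0.02498952,  1.57408454, -0.01158973,
        1.13401305, -0.07513279]), 'dq': array([ 7.79410131e-05,  1.06259041e-03,  5.46940611e-04, -3.24603201e-04,
        1.48146034e-03, -6.63756793e-05,  5.44960585e-04]), 'joint_efforts': array([-2.41661357e-03, -6.67871332e+01,  9.84374397e-01, -3.14466691e+01,
       -6.06281147e-02,  4.27198922e-02,  1.43541374e-04]), 'position': array([ 0.23317383, -0.57932697,  0.22598086]), 'ee_rot': array([-3.08282649e+00, -5.97127325e-01,  6.94006566e-04]), 'force': array([ 0.30461828, -0.71329591,  0.09071149]), 'ft_torque': array([-0.03240572, -0.02307579,  0.00133153]), 'width': 1.0028071846813054}
side [[613.5571455    0.         322.11073041]
 [  0.         613.5571455  240.56646704]
 [  0.           0.           1.        ]] 0.028848652124839978 [ 0.10901441 -2.91978215  1.03930023] [0.53189642 0.10577862 1.5509663 ]
top [[499.93376996   0.         325.00538623]
 [  0.         499.93376996 239.44926749]
 [  0.           0.           1.        ]] -0.1282676582081529 [ 2.15688961 -2.12433798  0.18866545] [-0.03811435  0.50809631  1.55564348]
```

View pics/side0.png

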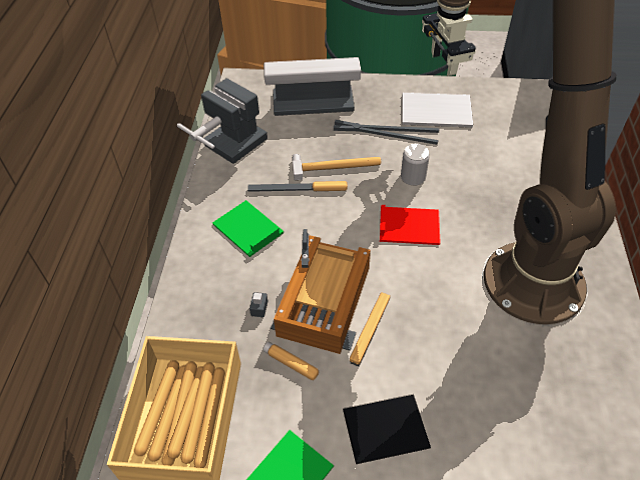

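View pics/top0.png

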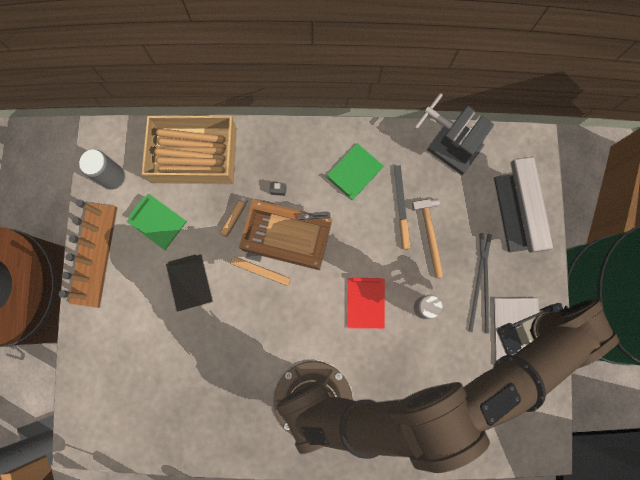

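The side picture shows the box at about (322,293), with the steel turnbutton at (306,245). The top picture shows the box at (286,234) and the turnbutton at (314,215). Flat green boards at (248,229) and (290,460), a red one at (410,225) and a black one at (387,428) in the side view are decoys. The wooden lid is inside the box. Next I'll take a close crop.

```bash
python3 - <<'E'
import cv2
a=cv2.imread("pics/side0.png")[225:365,240:410];b=cv2.imread("pics/top0.png")[185:285,215:345]
cv2.imwrite("pics/cs.png",cv2.resize(a,None,fx=4.2,fy=4.2,interpolation=cv2.INTER_CUBIC))
cv2.imwrite("pics/ct.png",cv2.resize(b,None,fx=6,fy=6,interpolation=cv2.INTER_CUBIC))
E
```

```text
(no output)
```

View pics/cs.png

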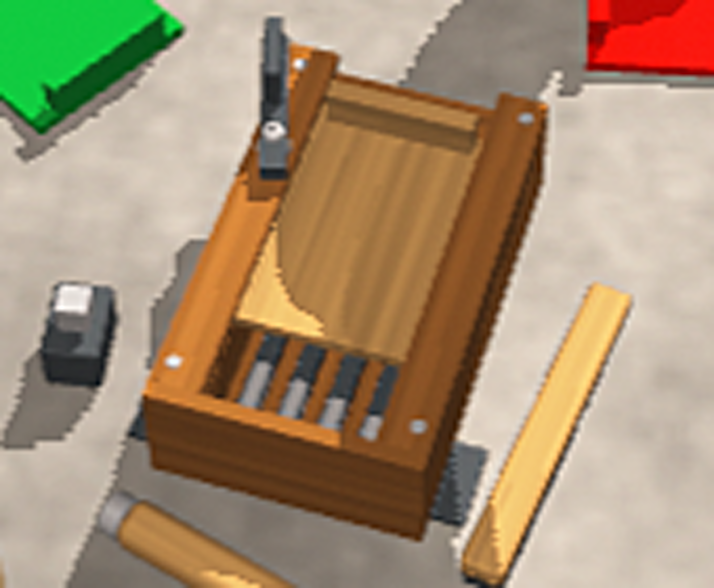

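View pics/ct.png

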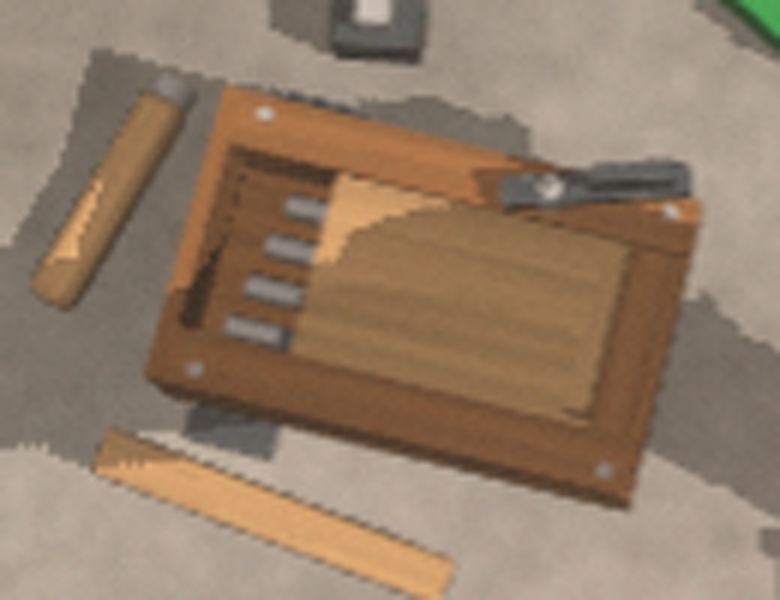

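The side crop shows four lip screws at (174,361), (299,64), (526,118) and (418,427). The cleat runs from (330,85) to (480,130), and the steel turnbutton has its screw at (272,130), fin pointing up the picture. The wooden cleat inside the wooden box is the right part; the green, red and black ones are decoys. Now I'll measure.

```bash
cat > h.py <<'E'
import numpy as np,cv2
C={"side":(np.array([[613.5571455,0,322.11073041],[0,613.5571455,240.56646704],[0,0,1]]),0.028848652,np.array([0.10901441,-2.91978215,1.03930023]),np.array([0.53189642,0.10577862,1.5509663])),
"top":(np.array([[499.93376996,0,325.00538623],[0,499.93376996,239.44926749],[0,0,1]]),-0.12826766,np.array([2.15688961,-2.12433798,0.18866545]),np.array([-0.03811435,0.50809631,1.55564348]))}
def ray(n,p):
    K,k,r,t=C[n];u=cv2.undistortPoints(np.array([[p]],float),K,np.array([k,0,0,0,0]))[0,0]
    R=cv2.Rodrigues(r)[0];return -R.T@t,R.T@np.array([u[0],u[1],1])
def plane(n,p,z):
    o,d=ray(n,p);return o+d*(z-o[2])/d[2]
def tri(ps,pt):
    a,u=ray("side",ps);b,v=ray("top",pt);s=np.linalg.lstsq(np.c_[u,-v],b-a,rcond=None)[0]
    P,Q=a+s[0]*u,b+s[1]*v;return (P+Q)/2,np.linalg.norm(P-Q)
def proj(n,P):
    K,k,r,t=C[n];return cv2.projectPoints(np.array(P,float).reshape(-1,1,3),r,t,K,np.array([k,0,0,0,0]))[0][:,0]
S=lambda x,y:(240+(x+.5)/4.2-.5,225+(y+.5)/4.2-.5)
T=lambda x,y:(215+(x+.5)/6-.5,185+(y+.5)/6-.5)
E
python3 - <<'E'
from h import *
np.set_printoptions(precision=4,suppress=True)
s=[(174,361),(299,64),(526,118),(418,427)];t=[(265,113),(670,212),(605,470),(195,369)]
for a,b in zip(s,t): print(tri(S(*a),T(*b)),plane("side",S(*a),.078),plane("top",T(*b),.078))
P=np.array([(plane("side",S(*a),.078)+plane("top",T(*b),.078))/2 for a,b in zip(s,t)])
c=P.mean(0);y=(P[0]+P[3]-P[1]-P[2]);y/=np.linalg.norm(y);x=np.array([y[1],-y[0],0])
print("box",c,"y",y,"yaw(x)",np.arctan2(x[1],x[0]));
R=np.c_[x,y,[0,0,1]];o=np.array([c[0],c[1],0]);print((P-o)@R)
tc=[(222,88),(700,200),(630,508),(150,375)]
for q in tc:print("corner",(plane("top",T(*q),.078)-o)@R)
print("pivot",[(plane("side",S(272,130),.095)-o)@R,(plane("top",T(550,188),.095)-o)@R,tri(S(272,130),T(550,188))])
for n,q,z in[("side",S(331,82),.092),("side",S(484,124),.092),("side",S(326,99),.092),("side",S(478,150),.068),("top",T(632,245),.092),("top",T(585,425),.092)]:print(n,(plane(n,q,z)-o)@R)
for n,q in[("side",S(274,22)),("top",T(690,165)),("top",T(690,195))]:print("tip",(plane(n,q,.120)-o)@R,(plane(n,q,.092)-o)@R)
np.savez("box.npz",o=o,R=R)
E
```

```text
(array([0.6131, 0.1807, 0.083 ]), np.float64(0.0009902415724689086)) [0.6134 0.1777 0.078 ] [0.6148 0.1813 0.078 ]
(array([ 0.5638, -0.033 ,  0.083 ]), np.float64(0.00036621050834707137)) [ 0.5641 -0.037   0.078 ] [ 0.565  -0.0331  0.078 ]
(array([ 0.4273, -0.0013,  0.083 ]), np.float64(0.0011347029181211618)) [ 0.4267 -0.0051  0.078 ] [ 0.4285 -0.0013  0.078 ]
(array([0.4771, 0.2123, 0.0816]), np.float64(0.0002090518751703834)) [0.4771 0.2101 0.078 ] [0.4777 0.2128 0.078 ]
box [0.5209 0.0882 0.078 ] y [0.2257 0.9742 0.    ] yaw(x) -0.22763273751709173
[[ 0.0702  0.11    0.078 ]
 [ 0.0703 -0.1102  0.078 ]
 [-0.0703 -0.1101  0.078 ]
 [-0.0702  0.1103  0.078 ]]
corner [0.0781 0.1376 0.078 ]
corner [ 0.0803 -0.1219  0.078 ]
corner [-0.0859 -0.1254  0.078 ]
corner [-0.0789  0.1336  0.078 ]
pivot [array([ 0.065 , -0.0475,  0.095 ]), array([ 0.0641, -0.0453,  0.095 ]), (array([0.5728, 0.0295, 0.0978]), np.float64(0.0005996299519140161))]
side [ 0.0439 -0.0939  0.092 ]
side [-0.0509 -0.0899  0.092 ]
side [ 0.0428 -0.0808  0.092 ]
side [-0.0483 -0.0884  0.068 ]
top [ 0.0457 -0.0937  0.092 ]
top [-0.0514 -0.093   0.092 ]
tip [ 0.0824 -0.1059  0.12  ] [ 0.091  -0.1281  0.092 ]
tip [ 0.088  -0.1137  0.12  ] [ 0.0942 -0.1128  0.092 ]
tip [ 0.0728 -0.1174  0.12  ] [ 0.0787 -0.1166  0.092 ]
```

```bash
python3 - <<'E'
from h import *
np.set_printoptions(precision=4,suppress=True)
d=np.load("box.npz");o,R=d["o"],d["R"]
for q in[(145,395),(424,470),(548,103),(322,46)]:print("side corner",(plane("side",S(*q),.078)-o)@R)
o2=o+R@np.array([0,.005,0])
L=lambda p:o2+R@np.array(p)
pts=[(sx*.08,sy*.13,.078) for sx in(1,-1) for sy in(1,-1)]+[(sx*.05,sy*.12,.078) for sx in(1,-1) for sy in(1,)]+[(.065,-.051,.092)]+[(sx*.045,-.092+sy*.006,.092) for sx in(1,-1) for sy in(1,-1)]
for n,x0,y0,k in(("side",240,225,4.2),("top",215,185,6)):
    im=cv2.imread("pics/c%s.png"%n[0])
    for p in proj(n,[L(p) for p in pts]):cv2.circle(im,(int((p[0]+.5-x0)*k),int((p[1]+.5-y0)*k)),4,(255,255,0),1)
    cv2.imwrite("pics/ov_%s.png"%n,im)
E
```

```text
side corner [0.0775 0.1332 0.078 ]
side corner [-0.0808  0.1333  0.078 ]
side corner [-0.0802 -0.1268  0.078 ]
side corner [ 0.0614 -0.1296  0.078 ]
```

View pics/ov_side.png

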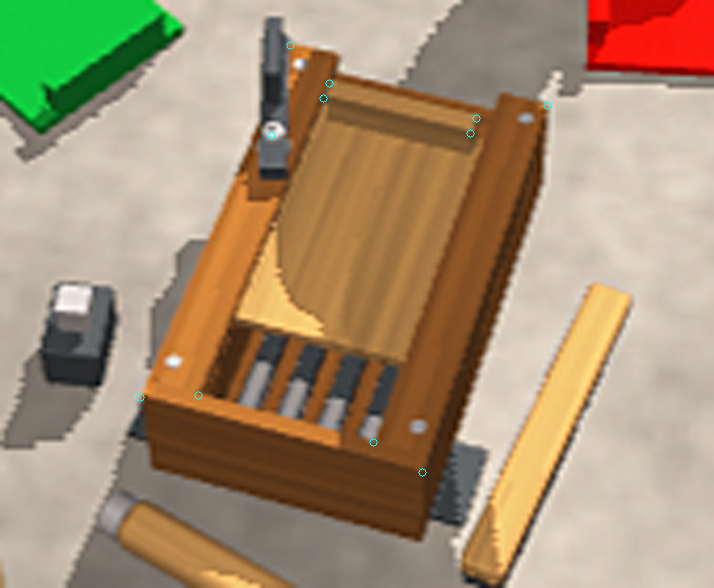

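View pics/ov_top.png

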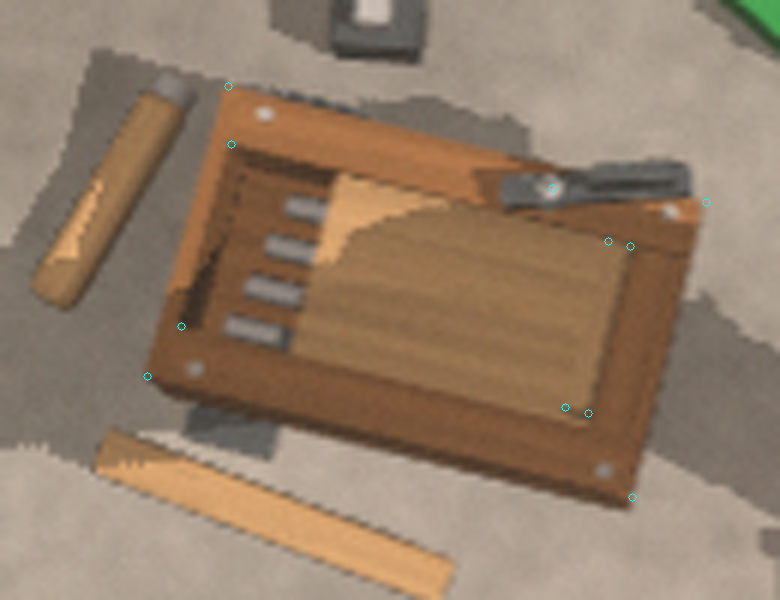

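Both overlays fit the box corners, pivot and cleat edges to about 2 mm after a 5 mm shift in y. The cleat is at about box y = -92 and the button at about -0.2 rad. First I'll close the jaws and turn so that tool x lies along box +y.

```bash
cat > g.py <<'E'
from h import *
import sys
from cell import arm
from scipy.spatial.transform import Rotation as Ro
d=np.load("box.npz");R=d["R"];o=d["o"]+R@np.array([0,.005,0])
def where():
    s=arm.observe();Rt=Ro.from_rotvec(s["ee_rot"]).as_matrix();p=(s["position"]-o)@R
    a=np.degrees(np.arctan2(*((Rt[:,0]@R)[[1,0]])))
    print("t %.2f box mm"%s["clock"],np.round(p*1e3,1),"toolx angle in box deg %.1f"%a,"tilt %.3f"%Rt[2,2],"F box",np.round(s["force"]@R,1),"w %.3f"%s["width"],"q",np.round(s["joints"],2))
    return s,Rt
def go(x,y,z):
    s,Rt=where();w=o+R@np.array([x,y,z])/1000.
    print("to",(x,y,z),"world",np.round(w,3),"tool mm",np.round((w-s["position"])@Rt*1e3,1))
if __name__=="__main__":
    where() if len(sys.argv)<4 else go(*map(float,sys.argv[1:4]))
E
python3 -m inch '[[[1,0,0,0,-8],[1,0,0,0,-8],[1,0,0,0,-8],[1,0,0,0,-8],[1,0,0,0,-8],[1,0,0,0,-8],[1,0,0,0,-7],[1,0,0,0,0]]]' 20; python3 g.py 0 -135 200
```

```text
clock: 0.9
position: [0.2322, -0.577, 0.2221]
ee_rot: [-2.415, -1.995, -0.003]
force: [0.4, -0.4, -0.4]
width: 0.35
t 0.90 box mm [-131.1 -718.2  222.1] toolx angle in box deg 92.2 tilt -1.000 F box [ 0.5 -0.3 -0.4] w 0.350 q [ 1.24  0.45 -0.2   1.56  0.09  1.15  0.83]
to (0.0, -135.0, 200.0) world [ 0.492 -0.038  0.2  ] tool mm [577.6 153.2  25.4]
```

```bash
python3 -m inch '[[[1,40,11,0,0],[1,40,11,0,0],[1,40,11,0,0],[1,40,11,0,0],[1,40,11,0,0],[1,40,11,0,0],[1,40,11,0,0],[1,40,11,0,0],[1,40,11,0,0],[1,40,11,0,0]]]'; python3 g.py 0 -135 200
```

```text
clock: 1.9
position: [0.4249, -0.2012, 0.2215]
ee_rot: [-2.469, -1.925, -0.0]
force: [1.4, 0.4, -0.3]
width: 0.005
t 1.90 box mm [ -28.3 -308.6  221.5] toolx angle in box deg 88.9 tilt -1.000 F box [ 1.3  0.7 -0.3] w 0.005 q [ 0.67  0.23 -0.4   1.91  0.1   1.03 -0.02]
to (0.0, -135.0, 200.0) world [ 0.492 -0.038  0.2  ] tool mm [173.9  25.2  22.5]
```

```bash
python3 -m inch '[[[1,35,5,5,-1],[1,35,5,5,0],[1,35,5,5,0],[1,30,5,5,0],[1,15,2,0,0],[1,0,0,0,0],[1,0,0,0,0]]]'; python3 g.py 0 -135 110
```

```text
clock: 2.6
position: [0.4848, -0.0479, 0.2018]
ee_rot: [-2.468, -1.925, -0.004]
force: [-1.3, 0.2, 0.8]
width: 0.007
t 2.60 box mm [  -4.5 -145.7  201.8] toolx angle in box deg 88.9 tilt -1.000 F box [-1.3 -0.1  0.8] w 0.007 q [ 0.39  0.29 -0.49  1.9   0.14  1.   -0.4 ]
to (0.0, -135.0, 110.0) world [ 0.492 -0.038  0.11 ] tool mm [ 9.9  5.  91.8]
```

```bash
python3 -m inch '[[[1,4,2,30,1],[1,4,2,30,0],[1,2,1,20,0],[1,0,0,12,0],[1,0,0,0,0]]]'; python3 g.py 0 -133 75; python3 - <<'E'
from cell import eyes
import cv2
for n,(r,c) in{"side":((150,380),(220,450)),"top":((160,300),(200,400))}.items():
    f=eyes.get_image(n)["frame"][r[0]:r[1],c[0]:c[1]];cv2.imwrite(f"pics/{n}1.png",cv2.resize(f,None,fx=2,fy=2))
E
```

```text
clock: 3.1
position: [0.4914, -0.0462, 0.1079]
ee_rot: [-2.504, -1.884, -0.003]
force: [-0.1, -0.5, -0.2]
width: 0.006
t 3.10 box mm [   1.6 -142.6  107.9] toolx angle in box deg 86.9 tilt -1.000 F box [ 0.  -0.5 -0.2] w 0.006 q [ 0.33  0.41 -0.44  2.    0.23  0.79 -0.52]
to (0.0, -133.0, 75.0) world [ 0.492 -0.037  0.075] tool mm [ 9.3 -2.  33. ]
```

View pics/side1.png

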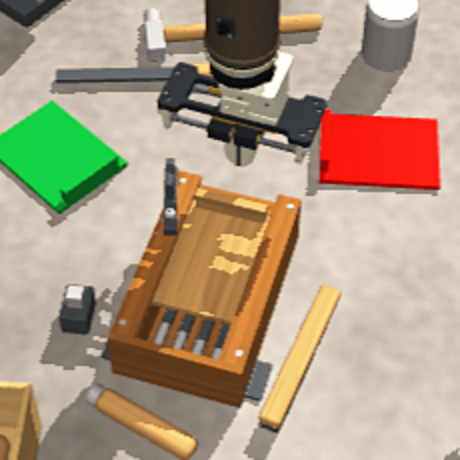

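View pics/top1.png

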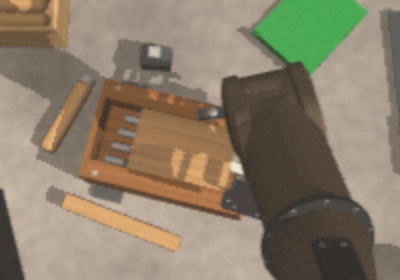

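The fingertips (side crop (240,150)) are shut and centred behind the cleat. I'll lower to 78 mm.

```bash
python3 -m inch '[[[1,5,0,12,-2],[1,4,0,12,-1],[1,2,0,7,0],[1,0,0,3,0]]]'; python3 g.py 0 -60 78
```

```text
clock: 3.6
position: [0.4978, -0.0346, 0.0757]
ee_rot: [-2.454, -1.957, -0.013]
force: [0.4, -0.2, 0.4]
width: 0.008
t 3.60 box mm [   5.2 -129.8   75.7] toolx angle in box deg 90.2 tilt -1.000 F box [ 0.4 -0.1  0.4] w 0.008 q [ 0.3   0.46 -0.44  2.02  0.28  0.71 -0.54]
to (0.0, -60.0, 78.0) world [0.508 0.035 0.078] tool mm [69.8 -5.  -1.8]
```

```bash
python3 -m inch '[[[1,8,-1,-1,0],[1,8,-1,0,0],[1,8,-1,0,0],[1,8,-1,0,0],[1,8,0,0,0],[1,8,0,0,0]]]'; python3 g.py 0 -50 78
```

```text
clock: 4.2
position: [0.5046, 0.0165, 0.0771]
ee_rot: [-2.455, -1.956, -0.011]
force: [0.1, -0.8, -1.1]
width: 0.006
t 4.20 box mm [  0.3 -78.5  77.1] toolx angle in box deg 90.1 tilt -1.000 F box [ 0.3 -0.8 -1.1] w 0.006 q [ 0.2   0.47 -0.44  2.    0.29  0.72 -0.64]
to (0.0, -50.0, 78.0) world [0.511 0.044 0.078] tool mm [28.5 -0.3 -0.7]
```

```bash
python3 -m inch '[[[1,8,0,0,0],[1,8,0,0,0],[1,5,0,0,0],[1,3,0,0,0]]]'; python3 g.py 0 -50 78
```

```text
clock: 4.6
position: [0.5107, 0.0431, 0.0774]
ee_rot: [-2.454, -1.958, -0.011]
force: [0.6, -1.1, -0.9]
width: 0.006
t 4.60 box mm [  0.2 -51.2  77.4] toolx angle in box deg 90.2 tilt -1.000 F box [ 0.8 -0.9 -0.9] w 0.006 q [ 0.15  0.48 -0.44  1.99  0.29  0.73 -0.69]
to (0.0, -50.0, 78.0) world [0.511 0.044 0.078] tool mm [ 1.2 -0.2 -0.6]
```

Little force so far. I'll keep pushing in small steps until the stop resists.

```bash
python3 -m inch '[[[1,3,0,0,0],[1,3,0,0,0]]]'; python3 g.py;python3 -m inch '[[[1,3,0,0,0],[1,3,0,0,0]]]'; python3 g.py
```

```text
clock: 4.8
position: [0.511, 0.0449, 0.0774]
ee_rot: [2.458, 1.956, 0.002]
force: [-4.4, -13.7, 11.3]
width: 0.005
t 4.80 box mm [  0.1 -49.4  77.4] toolx angle in box deg 90.1 tilt -1.000 F box [ -1.2 -14.3  11.3] w 0.005 q [ 0.13  0.48 -0.43  1.98  0.29  0.74 -0.7 ]
clock: 5.0
position: [0.5109, 0.0447, 0.0775]
ee_rot: [2.46, 1.947, -0.01]
force: [-2.3, -9.0, 6.4]
width: 0.002
t 5.00 box mm [  0.1 -49.6  77.5] toolx angle in box deg 89.8 tilt -1.000 F box [-0.2 -9.3  6.4] w 0.002 q [ 0.13  0.48 -0.43  1.98  0.3   0.75 -0.71]
```

The stop resists at tool y = -49.5, so the cleat's back face is at -40 and the lid is home. I'll back off, rise and go round to the fin's outer side.

```bash
python3 -m inch '[[[1,-10,0,0,0],[1,-10,0,0,0],[1,-10,0,-15,0],[1,-5,0,-35,0],[1,0,0,-35,0],[1,0,0,-15,0],[1,0,0,0,0]]]'; python3 g.py 118 -108 160; python3 - <<'E'
from cell import eyes
import cv2
for n,(r,c) in{"side":((200,360),(220,420)),"top":((160,300),(200,400))}.items():
    f=eyes.get_image(n)["frame"][r[0]:r[1],c[0]:c[1]];cv2.imwrite(f"pics/{n}2.png",cv2.resize(f,None,fx=3,fy=3))
E
```

```text
clock: 5.7
position: [0.5017, 0.0066, 0.1804]
ee_rot: [2.464, 1.945, -0.01]
force: [1.0, -0.3, -0.1]
width: 0.002
t 5.70 box mm [ -0.3 -88.8 180.4] toolx angle in box deg 89.6 tilt -1.000 F box [ 1.  -0.1 -0.1] w 0.002 q [ 0.26  0.33 -0.48  1.9   0.19  0.96 -0.55]
to (118.0, -108.0, 160.0) world [ 0.613 -0.039  0.16 ] tool mm [-18.3 118.5  20.3]
```

View pics/side2.png

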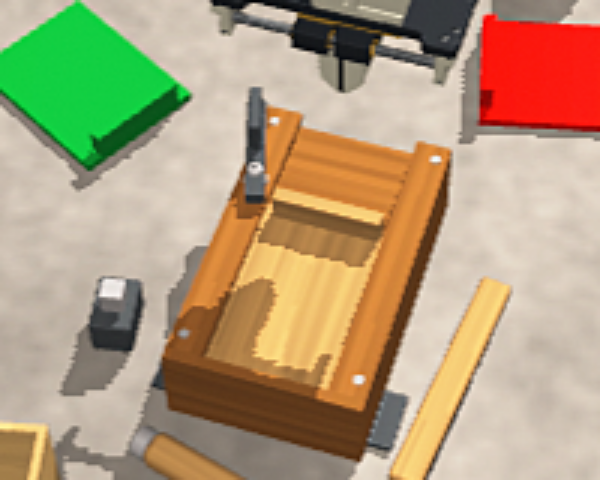

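The lid has met the far wall: the cleat is now at (330,205) in the side crop and the punches are covered. The fin is at (255,115). I'll move over to its +x side.

```bash
python3 -m inch '[[[1,-4,30,0,0],[1,-4,30,0,0],[1,-4,30,0,0],[1,-4,25,5,0],[1,0,8,10,0],[1,0,3,5,0],[1,0,0,0,0]]]'; python3 g.py 118 -108 103
```

```text
clock: 6.5
position: [0.6164, -0.0395, 0.1449]
ee_rot: [-2.455, -1.945, 0.033]
force: [-0.0, 0.1, 0.4]
width: 0.006
t 6.50 box mm [ 121.9 -107.8  144.9] toolx angle in box deg 89.8 tilt -1.000 F box [-0.   0.1  0.4] w 0.006 q [ 0.26  0.55 -0.42  1.64  0.26  1.03 -0.48]
to (118.0, -108.0, 103.0) world [ 0.613 -0.039  0.103] tool mm [ 0.3 -3.  41.9]
```

```bash
python3 -m inch '[[[1,0,-1,20,0],[1,0,-1,14,0],[1,0,0,6,0],[1,0,0,0,0]]]'; python3 g.py 118 -108 103;  python3 - <<'E'
from cell import eyes
import cv2
for n,(r,c) in{"side":((200,360),(220,420)),"top":((160,300),(200,400))}.items():
    f=eyes.get_image(n)["frame"][r[0]:r[1],c[0]:c[1]];cv2.imwrite(f"pics/{n}3.png",cv2.resize(f,None,fx=3,fy=3))
E
python3 - <<'E'
import numpy as np
for th in np.arange(-.2,1.66,.15):
    a=np.array([-np.sin(th),-np.cos(th)]);n=np.array([np.cos(th),-np.sin(th)])
    print(round(th,2),np.round(np.array([65,-51])+50*a+5*n+[19,-9.5],1))
E
```

```text
clock: 6.9
position: [0.61, -0.0369, 0.1031]
ee_rot: [-2.45, -1.948, 0.036]
force: [-0.5, -0.0, -0.1]
width: 0.01
t 6.90 box mm [ 115.1 -106.8  103.1] toolx angle in box deg 90.0 tilt -1.000 F box [-0.5 -0.1 -0.1] w 0.010 q [ 0.25  0.59 -0.41  1.7   0.28  0.94 -0.5 ]
to (118.0, -108.0, 103.0) world [ 0.613 -0.039  0.103] tool mm [-1.2  2.9  0.1]
-0.2 [  98.8 -108.5]
-0.05 [  91.5 -110.2]
0.1 [  84.  -110.7]
0.25 [  76.5 -110.2]
0.4 [  69.1 -108.5]
0.55 [  62.1 -105.7]
0.7 [  55.6 -102. ]
0.85 [ 49.7 -97.3]
1.0 [ 44.6 -91.7]
1.15 [ 40.4 -85.5]
1.3 [ 37.2 -78.7]
1.45 [ 35.  -71.5]
1.6 [ 33.9 -64. ]
```

View pics/side3.png

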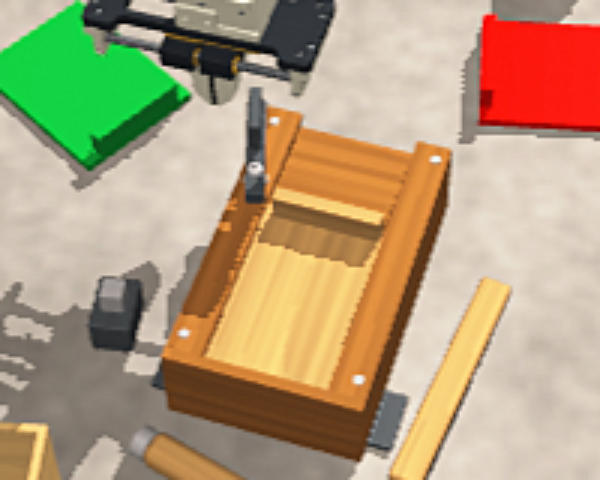

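The fingers at (215,95) stand just off the fin's outer side. I'll push toward box -x.

```bash
python3 -m inch '[[[1,0,-8,0,0],[1,0,-8,0,0],[1,0,-8,0,0],[1,0,-8,0,0],[1,0,-8,0,0],[1,0,-6,0,0]]]'; python3 g.py 56 -102 103;  python3 - <<'E'
from cell import eyes
import cv2
f=eyes.get_image("side")["frame"][200:360,220:420];cv2.imwrite(f"pics/side4.png",cv2.resize(f,None,fx=3,fy=3))
E
```

```text
clock: 7.6
position: [0.5657, -0.0264, 0.1084]
ee_rot: [-2.457, -1.95, 0.024]
force: [2.6, -0.5, 0.2]
width: 0.003
t 7.60 box mm [  69.5 -106.5  108.4] toolx angle in box deg 89.9 tilt -1.000 F box [2.7 0.1 0.2] w 0.003 q [ 0.25  0.51 -0.42  1.81  0.27  0.89 -0.53]
to (56.0, -102.0, 103.0) world [ 0.554 -0.019  0.103] tool mm [  4.5 -13.4   5.6]
```

View pics/side4.png

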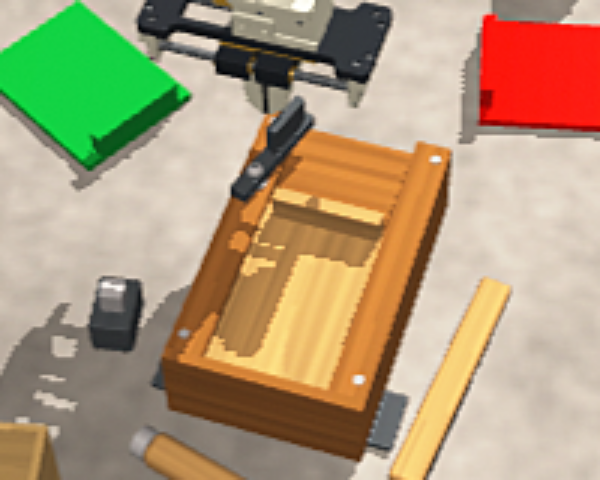

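The button has turned about 0.5 rad. I'll continue along the arc.

```bash
python3 -m inch '[[[1,2,-7,3,0],[1,3,-7,2,0],[1,5,-6,1,0],[1,6,-5,0,0],[1,7,-4,0,0],[1,7,-3,0,0]]]'; python3 g.py 35 -71 103;  python3 - <<'E'
from cell import eyes
import cv2
f=eyes.get_image("side")["frame"][200:360,220:420];cv2.imwrite(f"pics/side5.png",cv2.resize(f,None,fx=3,fy=3))
E
```

```text
clock: 8.25
position: [0.5391, 0.0107, 0.1031]
ee_rot: [-2.461, -1.949, 0.026]
force: [1.3, -2.5, 2.3]
width: 0.002
t 8.25 box mm [ 35.3 -76.4 103.1] toolx angle in box deg 89.8 tilt -1.000 F box [ 1.8 -2.1  2.3] w 0.002 q [ 0.19  0.48 -0.43  1.88  0.27  0.85 -0.61]
to (35.0, -71.0, 103.0) world [0.54  0.016 0.103] tool mm [ 5.4 -0.3  0.1]
```

View pics/side5.png

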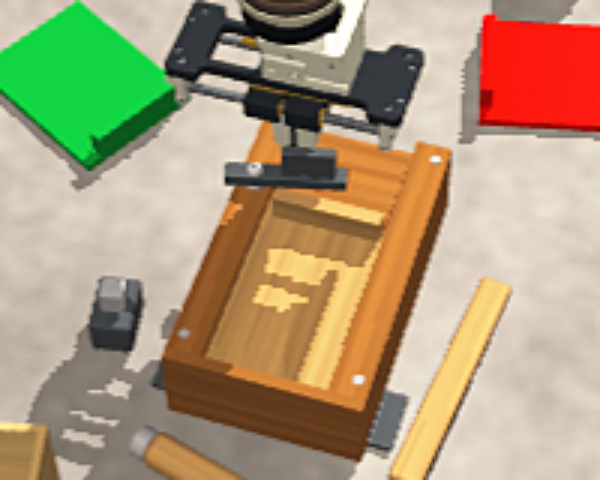

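The button is now at about 1.3 rad, with the arm reaching (345,180). I'll push +y until it firms up.

```bash
python3 -m inch '[[[1,5,-1,0,0],[1,4,0,0,0],[1,3,0,0,0]]]'; python3 g.py; python3 -m inch '[[[1,3,0,0,0],[1,3,0,0,0]]]'; python3 g.py
```

```text
clock: 8.6
position: [0.5394, 0.023, 0.1026]
ee_rot: [-2.46, -1.95, 0.033]
force: [-5.1, -17.4, 13.1]
width: 0.004
t 8.60 box mm [ 32.8 -64.3 102.6] toolx angle in box deg 89.9 tilt -1.000 F box [ -1.  -18.1  13.1] w 0.004 q [ 0.17  0.49 -0.43  1.88  0.27  0.85 -0.63]
clock: 8.8
position: [0.5394, 0.0228, 0.1027]
ee_rot: [2.465, 1.945, -0.046]
force: [-5.3, -10.9, 10.1]
width: 0.006
t 8.80 box mm [ 32.8 -64.5 102.7] toolx angle in box deg 89.6 tilt -1.000 F box [ -2.7 -11.8  10.1] w 0.006 q [ 0.16  0.49 -0.43  1.88  0.28  0.86 -0.65]
```

It now bears on the cleat, square across. I'll back off, rise and look.

```bash
python3 -m inch '[[[1,-10,0,0,0],[1,-15,0,0,0],[1,-20,0,-10,0],[1,-20,0,-30,0],[1,-30,0,-30,0],[1,-40,0,-30,0],[1,-40,0,0,0],[1,-40,0,0,0],[1,-40,0,0,0],[1,-20,0,0,0],[1,0,0,0,0],[1,0,0,0,0]]]'; python3 g.py;  python3 - <<'E'
from cell import eyes
import cv2
for n,x0,y0,w,h,k in(("side",240,225,170,140,4.2),("top",215,185,130,100,6)):
    F=eyes.get_image(n)["frame"];cv2.imwrite(f"pics/{n}6full.png",F);cv2.imwrite(f"pics/{n}6.png",cv2.resize(F[y0:y0+h,x0:x0+w],None,fx=k,fy=k,interpolation=cv2.INTER_CUBIC))
E
```

```text
clock: 10.0
position: [0.4727, -0.2568, 0.2109]
ee_rot: [-2.465, -1.944, 0.041]
force: [0.1, 1.3, -0.4]
width: 0.007
t 10.00 box mm [  30.9 -351.9  210.9] toolx angle in box deg 89.6 tilt -1.000 F box [-0.2  1.3 -0.4] w 0.007 q [ 0.68  0.35 -0.38  1.77  0.17  1.07 -0.01]
```

View pics/side6.png

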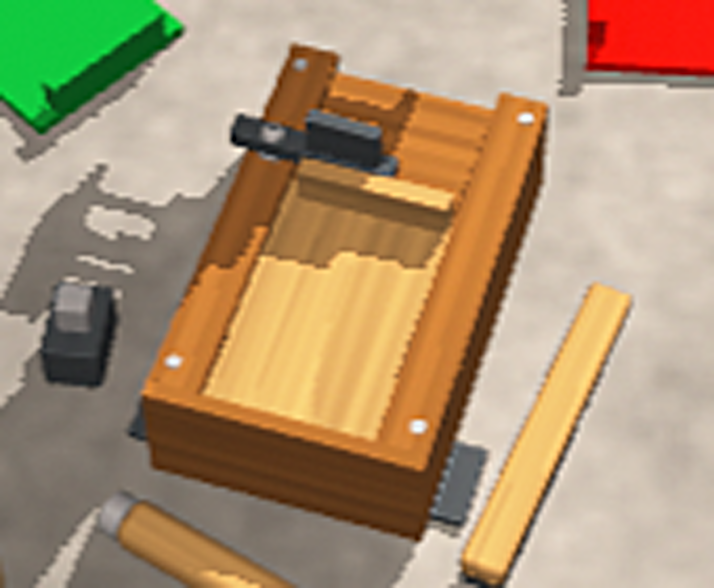

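View pics/top6.png

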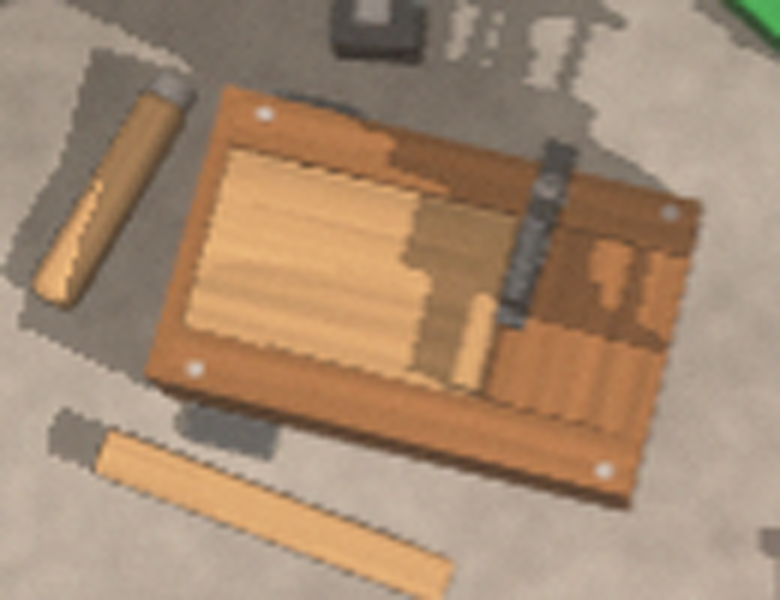

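View pics/side6full.png

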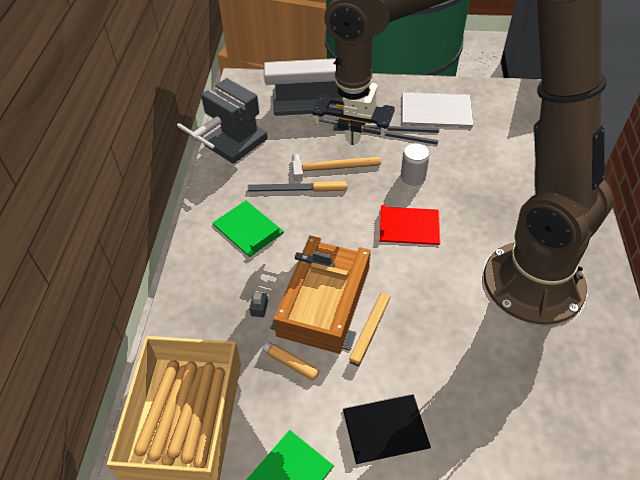

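The side crop shows the arm from (237,130) to (392,162), behind the cleat at (380,190). The top crop shows it from (560,148) to (512,318). The tools look unmoved. I'll measure the button angle and the cleat before handing in.

```bash
python3 - <<'E'
from h import *
d=np.load("box.npz");R=d["R"];o=d["o"]+R@np.array([0,.005,0])
B=lambda n,q,z:((plane(n,q,z)-o)@R*1e3)[:2]
def ang(a,b):
    v=b-a;return np.arctan2(-v[0],-v[1])
print("top arm",ang(B("top",T(560,146),.092),B("top",T(512,322),.092)))
print("side fin top",B("side",S(308,113),.12),B("side",S(381,127),.12),ang(B("side",S(308,113),.12),B("side",S(381,127),.12)))
print("cleat back edge side",B("side",S(456,197),.092),"front",B("side",S(449,213),.092),"top back",B("top",T(482,392),.092))
a=cv2.imread("pics/side0.png").astype(int);b=cv2.imread("pics/side6full.png").astype(int)
for n,m in(("hammer",(150,180,285,385)),("file",(180,196,245,350)),("wedge",(285,320,245,270)),("handle",(340,380,260,320)),("brush",(290,365,350,392)),("tin",(143,186,400,430))):
    q=np.abs(a-b)[m[0]:m[1],m[2]:m[3]].max(2);print(n,"changed px frac",round((q>40).mean(),3))
E
```

```text
top arm 1.583510656206291
side fin top [ 42.1171934  -52.06393285] [ -0.7262449  -54.55153029] 1.5127989358731346
cleat back edge side [-49.88761647 -39.56795964] front [-49.20866792 -27.61271459] top back [-47.56976325 -42.45430066]
hammer changed px frac 0.02
file changed px frac 0.0
wedge changed px frac 0.471
handle changed px frac 0.045
brush changed px frac 0.05
tin changed px frac 0.147
```

The button measures 1.51 to 1.58 rad and the cleat centre is at about -34 mm. The wedge's pixel change is shadow, since its outline in the crops hasn't moved. I'm handing in.

```bash
python3 -c "
from cell import workorder
print(workorder.sign_off())"
```

```text
the job is handed in; nothing more can be done
None
```

The punch box is shut and handed in at about 10 s on the clock. I pushed the lid home with the closed fingers, swung the turnbutton across by its fin, and backed the arm well clear.

- **Lid:** the stop resisted at about 14 N when the tool reached box y = -49.5 mm. The side view puts the cleat centre at about y = -34 mm. The top view puts its back edge 2 to 3 mm further out, which would still be within the limit. I judged its height and level only by eye.
- **Turnbutton:** it measures 1.58 rad in the top view and 1.51 rad in the side view, both above the required 1.37. I didn't measure its speed; it was left free-standing, held by its friction.
- **Tools:** the brush, wedge, handle blank, hammer, file, tin and tongs look unmoved. My pixel comparison left out the tongs and flagged the wedge (47%) and the tin (15%). I put the wedge's change down to shadow because its outline stayed put. I judged the tin and tongs by eye only.

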